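Load the marking press with a spoon blank

ROBOT

A 7-joint arm with a two-finger parallel gripper is mounted at the origin on the work surface. World frame = base frame: x ahead of the robot, y to its left, z up, the work surface at z = 0. Lengths are in m, angles in degrees, forces in N, time in s.
With the tool pointing down it reaches from about 0.425 to 0.875 m from the base axis. Payload 4.7 kg.
Tool frame: the origin (TCP) lies between the finger pads; the fingertips stand 22 mm ahead of it and the grasp point (between the pads) lies 3 mm ahead of it; z points along the fingers, y is the line along which they close (so a half turn about z gives the same grasp; the last joint's range is limited). The gripper opens to 87 mm and grips with 3 to 60 N. Pads are 19 mm wide; open, the fingers measure 117 mm over their backs; the gripper's body (75 mm by 190 mm) begins 51 mm behind the grasp point.
Start: joints at [-66.056, 18.392, -4.016, 83.108, 1.295, 78.541, -3.26], TCP at [0.255, 0.598, 0.245] pointing down, gripper open.
Joint ranges: [-163.93, 163.93], [-17.29, 119.83], [-79.2, 71.16], [3.27, 140.29], [-89.18, 269.18], [5.43, 117.66], [-154.24, 154.24]. Speed limits (degrees/s): [147.25, 147.25, 180, 180, 180, 180, 180].

INTERFACE

Orientations are given as [roll, pitch, yaw] about the fixed x, y, z axes, in that order (R = Rz(yaw) Ry(pitch) Rx(roll)).
In Python, from cell import env gives the robot as it stands.
- The arm moves only by the tool drive_tool, never from a script. Its argument "moves" is a list of rows, each a list of 3 entries, a list of its own where there are three numbers: the shift along the tool's x, y, z in mm, then the turn, a rotation vector about the tool's x, y, z in rad, then the closure, from 0 (fully open) to 1 (shut). In form: [[[x, y, z], [wx, wy, wz], jaw], ...]. A call has 1 to 12 rows; each row shifts and turns the commanded pose from where the row before left it, along the tool's axes as they then stand; what a row does not reach is not made up. A row lasts 1/12 s, in which the tool goes at most 41.7 mm and 7.16 degrees, less where a joint would pass 70% of its speed; a pose out of reach is approached as far as the arm can. A call with a gripper value outside its range is refused whole. The fingers move at their own pace and stop on an object; "newtons" is the grip in N (left out, the last holds). Time passes only in rows, so rows that do not move let the fingers close. It gives the time, the measured TCP pose, the force, the opening and the grip force at its end, in the units of the state.
- env.get_obs(): the state, without advancing time (a new reading comes with each control period).
- env.read_camera(name): name is "side" or "top" or "wrist"; returns (picture, depth): 420x560x3 uint8, blue, green, red; 420x560 float32, m along the optical axis (not along the pixel's ray), 0 where there is no reading.
- env.get_calibration(name): a dict with "fx", "fy", "cx", "cy" (pixels), "T" (4x4, takes a point from camera to world coordinates). Camera axes: x right, y down, z forward; pixel columns grow to the right and rows downward; lengths in m; the calibration is good to about 2 mm. A picture is of the moment at which its call begins: read the wrist's pose just before it. get_calibration takes no time and is no camera call; for the wrist camera it gives the pose at the moment of the call.
- env.sign_off(): hands the job in; it is judged then, once.
The state is a dict: "time_s": time; "qpos": joint angles; "joint_velocities": joint speeds; "effort": joint torques, N m; "tool_pos": TCP position; "tool_rot": TCP orientation; "force": force on the tool from outside, world axes, zero at the start; "wrist_torque": the same for the moment, N m; "grip_width": finger opening in m; "grasp_force": force on a finger pad.
Only numpy, scipy, OpenCV 4.12 (cv2) and the standard library are available. Lean on these libraries where they do the work, as an engineer would, in place of code of your own. Each camera call takes 0.05 s, during which the arm holds its last target. There are 200 camera calls.

TASK

Load the green-tipped wooden spoon into the hand press for marking: lay it flat between the locating pins of the pallet waiting on the press's slide, bowl in the nest and handle out through the pin pair, and let go of it. Then slide the pallet fully home under the ram, so that its own front edge lifts the yellow gravity catch and the catch drops down behind it; keep the gripper off the catch and let go of the pallet. Leave the other spoons and the things on the bench where they are.

Things in the scene. Friction and masses are not known exactly. Their poses are not given: they have to be found in the camera images.
- home (a point): Point fixed to the press, 30 mm above the table on the slide bed under the ram: where the pallet's underside is below its nest when the pallet meets the home stops. +x: direction in which the pallet slides in (to the column); +y: side where the spoon's handle sticks out; z up. Dark bed plate x -250 to 45 mm, y +-82 mm. Steel rails, tops 12 mm above the bed, leave the pallet 1.5 mm play a side
- head (a point): Middle of the lower front edge of the green press head (a fixed overhang): 40 mm before home in x, 167 mm above the table; axes as home. Head 70 mm wide (y), 120 mm tall, reaches back to the column. With the pallet home its knob stands only 4 mm in front of this face, so an upright gripper hits it: lean the gripper back from the head 35 to 45 degrees, fingers pointing down and towards +x
- ram (a point): centre of the underside of the ram's brass die, 112 mm above the table, straight over home. The die holder is 42 mm in diameter, fixed; the press lever on the -y side of the head stays as it is
- pallet: Loose aluminium pallet (0.35 to 0.6 kg, slides with 1 to 5 N) lying between the rails, in front of the catch at the start. Origin: underside, below the nest's centre; axes as home. Plate 14 mm thick, x -64 (rear edge) to +35 mm (front edge), y +-66.5 mm
- nest (a point): Nest centre on the pallet plate's upper face (44 mm above the table); axes as home. Steel pins 5 mm thick, 8 mm high, tapered tops: four round the bowl at x +-23.5, y +-17 mm, two beside the handle at x +-11.2, y +60.5 mm. A seated spoon lies flat on the plate, bowl centred here (play about 4 mm), handle along +y, coloured end out beyond the plate. Home: this point is 14 mm above point home
- knob (a point): Grip point on the axis of the pallet's upright round black knob, 36 mm above the plate (80 mm above the table), 44 mm behind the nest centre (-x); axes as home. Knob 20 mm in diameter, from 4 to 54 mm above the plate, on a 26 mm collar
- catch (a joint): Yellow gravity catch, rad: 0 = down on its stop, grows to 1.2 as lifted; only its weight (50 g) brings it down. The entering pallet's front edge lifts it about 0.19 rad (under 2 N); it rides on the plate and drops behind the rear edge when the pallet is 2 mm or less short of home, then lets it back no more than about 4 mm
- catch_nose (a point): Lower front corner of the catch's square nose. Down: x -68, y -54 mm of home, 37 mm above the table (7 mm below the plate's top). The arm, 13 mm wide (y -47 to -61 mm), slopes up from the nose, away from the ram, to its hinge pin at x -112 mm of home, 53 mm above the table; bracket outside the rail up to 62 mm
- green_centre (a point): The spoon to load: pale beech, handle's end dipped green, 25 to 40 g. Point: centre of its bowl, 6 mm above its underside. Handle runs along -x; z up. Oval bowl 55 mm long, 42 mm wide, 12 mm thick, flat below; handle 10 mm wide and 10 mm thick, flat on the surface, from x -27 to -112 mm. Balances about x -12 mm; good to pinch across the handle at x -38 mm
- green_tip (a point): green end of that spoon's handle, a dipped length of 32 mm; point 105 mm behind the bowl centre (-x), 5 mm above the underside
- red_centre (a point): wooden spoon blank like the green-tipped one, but its handle's end is dipped red; not needed. Point: centre of its bowl, half-way up
- blue_centre (a point): wooden spoon blank like the green-tipped one, but its handle's end is dipped blue; not needed. Point: centre of its bowl, half-way up
- glue: glue bottle, 56 mm diameter, 150 mm tall, standing; origin at its underside
- brush: brush lying on the bench
- tape: roll of blue tape lying flat, 100 mm diameter, 24 mm high; origin at its underside
- screwdriver: screwdriver lying on the bench
- plate: white ceramic plate, 210 mm diameter, 22 mm high; origin at its underside
- clamp: steel F-clamp lying on the bench, 300 mm long
Mind the look-alikes: they are no part of the job. There is more than one size of the pallet; the job needs the largest. What is shaped like the part that bears green_centre but grey is not meant.

How it is judged (in metres and radians):
On the way, in this order (a step that is already met when the one before it is completed fails the run):
1. the green-tipped spoon lies in the pallet's nest, let go, with the pallet still out in front of the catch (x of green_centre in the frame of nest between -0.008 and 0.008 m and y of green_centre in the frame of nest between -0.008 and 0.008 m and z of green_centre in the frame of nest between 0.003 and 0.009 m and angle between the x axis of green_centre and the y axis of nest, either way round below 0.15 rad and y of green_tip in the frame of nest above 0.05 m and contact force between the fingers and spoon_green below 0.1 N and x of nest in the frame of home below -0.1 m), for 0.2 s.
2. the pallet carries the lifted catch on its own edge (value of joint catch above 0.1 rad and contact force between pallet and catch above 0.02 N and x of nest in the frame of home between -0.1 and -0.004 m), for 0.1 s.
At the end, for the whole second after the job is handed in: Pallet flat in its slide within 6 mm of home, catch down behind it (within 0.05 rad), green-tipped spoon flat in the nest (bowl within 8 mm of the nest centre, handle within 0.15 rad of crosswise, green end on the handle-pin side); all released and still (x of green_centre in the frame of nest between -0.008 and 0.008 m and y of green_centre in the frame of nest between -0.008 and 0.008 m and z of green_centre in the frame of nest between 0.003 and 0.009 m and angle between the x axis of green_centre and the y axis of nest, either way round below 0.15 rad and y of green_tip in the frame of nest above 0.05 m and x of nest in the frame of home between -0.006 and 0.003 m and y of nest in the frame of home between -0.005 and 0.005 m and z of nest in the frame of home between 0.011 and 0.017 m and value of joint catch below 0.05 rad and velocity of joint catch below 0.1 rad/s and linear speed of pallet below 0.01 m/s and angle between nest's own z axis and vertical below 0.05 rad); the robot touches nothing.
It fails at once if another spoon or a thing on the bench is pushed more than 25 mm (distance of any of red_centre, blue_centre, glue, brush, tape, screwdriver, plate, clamp from where it was at the start of the episode above 0.025 m).
It fails at once if the gripper or arm handles the catch (contact force between any of the fingers, the arm and catch above 1.5 N).
It also fails if it takes over 50 s, if anything falls off the work surface, if the arm or the gripper's body presses on something with over 40 N, if the wrist force passes 120 N, or if a joint passes its speed limit or range.

## Working session

There is one attempt and no reset: what is moved stays moved. The work goes in short steps, Python scripts to look and compute and a tool call to move; the robot and the scene stay as the last step left them, time stands still between calls to the robot, and variables do not carry over. Pictures are saved under pics/ and viewed, at most 15 in all, crops included, and the job is handed in when it is done.

Besides the shell and the picture viewer there is one more tool, called after ">>>" as name([rows], argument=value, ...), one row to a line, values as JSON. drive_tool: Moves the arm, as the interface text tells. Its arguments: {"type":"object","properties":{"moves":{"type":"array"},"newtons":{"type":"number"}},"required":["moves"]}

```bash
mkdir -p pics; ls; cat > h.py <<'E'
import numpy as np, cv2
from cell import env
def grab(n,name=None):
    c=env.get_calibration(n); p,d=env.read_camera(n)
    if name: cv2.imwrite('pics/'+name,p); np.savez('pics/'+name+'.npz',p=p,d=d,T=c['T'],k=[c['fx'],c['fy'],c['cx'],c['cy']])
    return p,d,c
def ray(c,u,v,z):
    T=np.array(c['T']); r=T[:3,:3]@np.array([(u-c['cx'])/c['fx'],(v-c['cy'])/c['fy'],1]); o=T[:3,3]
    return o+r*(z-o[2])/r[2]
def load(name):
    f=np.load('pics/'+name+'.npz'); k=f['k']; return f['p'],f['d'],dict(T=f['T'],fx=k[0],fy=k[1],cx=k[2],cy=k[3])
def proj(c,P):
    T=np.array(c['T']); q=T[:3,:3].T@(np.array(P)-T[:3,3]); return c['fx']*q[0]/q[2]+c['cx'],c['fy']*q[1]/q[2]+c['cy']
E
python3 - <<'E'
from h import *
for n in('top','side'):
    p,d,c=grab(n,n+'1.png'); print(n,np.round(c['T'],3).tolist(),c['fx'])
print({k:np.round(v,3).tolist() for k,v in env.get_obs().items()})
E
```

```text
pics
top [[-0.022, -0.992, 0.12, 0.354], [-1.0, 0.023, 0.007, -0.0], [-0.01, -0.12, -0.993, 1.576], [0.0, 0.0, 0.0, 1.0]] 446.1406228534888
side [[0.848, -0.31, 0.431, -0.081], [-0.53, -0.493, 0.689, -0.99], [-0.001, -0.813, -0.582, 0.969], [0.0, 0.0, 0.0, 1.0]] 513.7284029498363
{'time_s': 0.1, 'qpos': [-66.057, 18.432, -4.014, 83.169, 1.293, 78.54, -3.258], 'joint_velocities': [-0.0, -0.035, -0.005, -0.128, 0.013, -0.001, -0.044], 'effort': [0.0, -49.257, -0.405, -31.34, -0.064, 0.039, 0.0], 'tool_pos': [0.255, 0.597, 0.244], 'tool_rot': [-179.903, 0.004, 156.867], 'force': [-0.818, 0.31, -0.008], 'wrist_torque': [-0.042, 0.039, -0.004], 'grasp_force': 0.0, 'grip_width': 0.087}
```

View pics/top1.png

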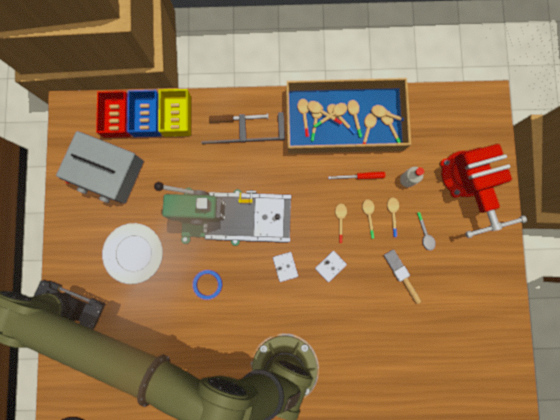

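View pics/side1.png

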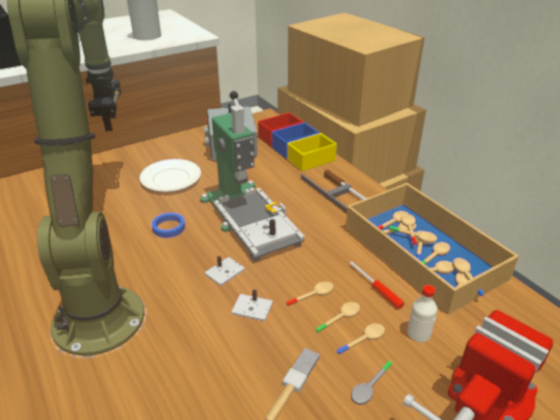

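The top view shows the press slide running along the image row ≈217: head at left (190,212), large pallet with knob at (270,217), and yellow catch at (245,198). The green-tipped wooden spoon has its bowl at (369,206) and tip at (373,236), between red (341) and blue (394). The side view confirms this.

```bash
python3 - <<'E'
from h import *
p,d,c=load('top1.png')
for n,u,v,z in [('bowl',369,206,.008),('tip',373,236,.005),('red',341,211,.006),('blue',393.5,203,.006),('knob',275,217,.098),('palL',253,217,.044),('railA',290,196,.042),('railB',290,240,.042),('head',216,208,.28)]:
    print(n,ray(c,u,v,z).round(3))
cw=env.get_calibration('wrist'); o=env.get_obs(); from scipy.spatial.transform import Rotation as R
Rt=R.from_euler('xyz',o['tool_rot'],degrees=True).as_matrix(); T=np.array(cw['T'])
print('cam in tool',(Rt.T@(T[:3,3]-o['tool_pos'])).round(3),(Rt.T@T[:3,:3]).round(3).tolist(),cw['fx'],cw['cx'],cw['cy'])
E
```

```text
bowl [ 0.55  -0.314  0.008]
tip [ 0.444 -0.324  0.005]
red [ 0.535 -0.215  0.006]
blue [ 0.559 -0.402  0.006]
knob [0.509 0.018 0.098]
palL [0.516 0.095 0.044]
railA [ 0.587 -0.035  0.042]
railB [ 0.434 -0.031  0.042]
head [0.52  0.188 0.28 ]
cam in tool [ 0.084 -0.001 -0.141] [[0.001, -0.953, -0.302], [1.0, 0.001, 0.001], [-0.001, -0.302, 0.953]] 318.0405514425122 280.29928847692224 211.08171530211686
```

```bash
cat >> h.py <<'E'
from scipy.spatial.transform import Rotation as R
def rpy(*a): return R.from_euler('xyz',a,degrees=True)
def rel(P,rot,n):
    "constant rows from the measured pose: n equal rows; shift is given for turn-free or constant turn, in tool axes"
    o=env.get_obs(); R0=rpy(*o['tool_rot']); w=(R0.inv()*rot).as_rotvec()
    d=R0.inv().apply(np.array(P)-o['tool_pos'])*1000
    print('pos',np.round(o['tool_pos'],4),'rot',np.round(o['tool_rot'],2),'t',o['time_s']); print('total shift mm (tool, before turn)',d.round(1),'turn',w.round(4)); print('per row',(d/n).round(2),(w/n).round(4))
E
python3 - <<'E'
from h import *
p,d,c=load('top1.png')
v,u=np.mgrid[175:245,150:235]; z=d[175:245,150:235]
T=np.array(c['T']); X=np.stack([(u-c['cx'])/c['fx']*z,(v-c['cy'])/c['fy']*z,z],-1)@T[:3,:3].T+T[:3,3]
print(X[...,2].max(), X[X[...,2]>.25].min(0),X[X[...,2]>.25].max(0))
E
```

```text
1.5761491438369675 [ 0.35355942 -0.00046617  0.25001673] [0.5934924  0.35294302 1.57614914]
```

>>> drive_tool([
  [[0,0,-13],[0,0,0.12],0],
  [[0,0,-13],[0,0,0.12],0],
  [[0,0,-13],[0,0,0.12],0],
  [[0,0,-13],[0,0,0.12],0],
  [[0,0,-13],[0,0,0.12],0],
  [[0,0,-13],[0,0,0.12],0],
  [[0,0,-13],[0,0,0.12],0],
  [[0,0,-13],[0,0,0.12],0],
  [[0,0,-13],[0,0,0.12],0],
  [[0,0,-13],[0,0,0.12],0],
  [[0,0,-13],[0,0,0.12],0],
  [[0,0,-13],[0,0,0.12],0],
])

```text
time_s: 1.1
tool_pos: [0.2553, 0.5976, 0.4006]
tool_rot: [-180.0, 0.1, 74.0]
force: [-0.2, 0.3, 0.0]
grip_width: 0.0873
grasp_force: 0.0
```

>>> drive_tool([
  [[-28,21,0],[0,0,0],0],
  [[-28,21,0],[0,0,0],0],
  [[-28,21,0],[0,0,0],0],
  [[-28,21,0],[0,0,0],0],
  [[-28,21,0],[0,0,0],0],
  [[-28,21,0],[0,0,0],0],
  [[-28,21,0],[0,0,0],0],
  [[-28,21,0],[0,0,0],0],
  [[-28,21,0],[0,0,0],0],
  [[-28,21,0],[0,0,0],0],
  [[-28,21,0],[0,0,0],0],
  [[-28,21,0],[0,0,0],0],
])

```text
time_s: 2.1
tool_pos: [0.4076, 0.2044, 0.4003]
tool_rot: [-180.0, 0.0, 74.4]
force: [-0.1, 0.5, -0.2]
grip_width: 0.0869
grasp_force: 0.0
```

>>> drive_tool([
  [[-30,-5,7],[0,0,0.12],0],
  [[-30,-5,7],[0,0,0.12],0],
  [[-30,-4,7],[0,0,0.12],0],
  [[-30,0,7],[0,0,0.12],0],
  [[-29,4,7],[0,0,0.12],0],
  [[-28,8,7],[0,0,0.12],0],
  [[-25,12,7],[0,0,0.12],0],
  [[-20,18,7],[0,0,0.12],0],
  [[-10,20,7],[0,0,0.12],0],
  [[0,20,7],[0,0,0.12],0],
  [[0,20,7],[0,0,0.09],0],
  [[0,20,7],[0,0,0],0],
])

```text
time_s: 3.1
tool_pos: [0.3925, -0.0122, 0.339]
tool_rot: [-179.7, 0.6, 18.2]
force: [1.2, 1.3, -1.1]
grip_width: 0.0869
grasp_force: 0.0
```

```bash
python3 - <<'E'
from h import *
p,d,c=grab('wrist','w1.png'); rel([.45,-.13,.3],rpy(180,0,0),12)
E
```

```text
pos [ 0.3926 -0.0165  0.3373] rot [-179.74    0.72   18.05] t 3.15
total shift mm (tool, before turn) [ 19.9 125.9  36.5] turn [-0.0026  0.0132  0.3149]
per row [ 1.66 10.49  3.04] [-0.0002  0.0011  0.0262]
```

View pics/w1.png

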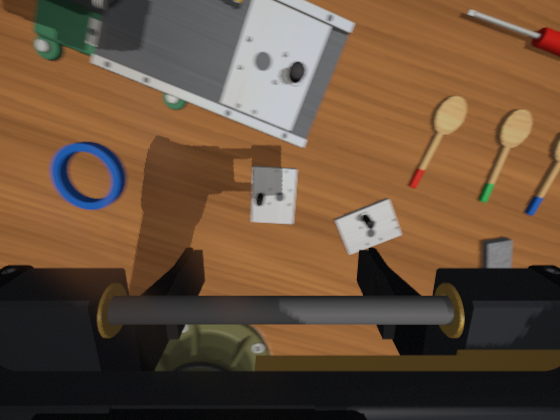

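The wrist view shows the large pallet with its nest mark at (264,60) and knob at (297,71), the green spoon's bowl at (515,128) and tip at (486,192), and the small pallets at (274,195) and (370,226). I'll move nearer and measure once settled.

>>> drive_tool([
  [[1.5,11,3],[0,0,0.04],0],
  [[2,11,3],[0,0,0.04],0],
  [[2,11,3],[0,0,0.04],0],
  [[2,11,3],[0,0,0.04],0],
  [[2,11,3],[0,0,0.04],0],
  [[2,11,3],[0,0,0.04],0],
  [[3,11,3],[0,0,0.04],0],
  [[5,11,3],[0,0,0.035],0],
  [[5,11,3],[0,0,0],0],
  [[5,11,3],[0,0,0],0],
  [[0,0,0],[0,0,0],0],
  [[0,0,0],[0,0,0],0],
])

```text
time_s: 4.15
tool_pos: [0.4373, -0.1166, 0.3085]
tool_rot: [-179.8, 0.7, 0.3]
force: [-0.6, 0.1, 0.5]
grip_width: 0.0869
grasp_force: 0.0
```

```bash
python3 - <<'E'
from h import *
p,d,c=grab('wrist','w2.png'); o=env.get_obs(); print(o['tool_pos'],o['tool_rot'])
hsv=cv2.cvtColor(p,cv2.COLOR_BGR2HSV)
g=cv2.inRange(hsv,(45,120,60),(80,255,255)); n,l,s,ce=cv2.connectedComponentsWithStats(g)
for i in range(1,n):
    if s[i,4]>25: print('green',s[i],ce[i].round(1),ray(c,*ce[i],.008).round(4))
w=cv2.inRange(hsv,(12,50,150),(28,190,255)); n,l,s,ce=cv2.connectedComponentsWithStats(w)
for i in range(1,n):
    if s[i,4]>200: print('beech',s[i],ce[i].round(1),ray(c,*ce[i],.011).round(4))
E
```

```text
[ 0.43730221 -0.11588338  0.30874657] [-179.81740554    0.65671379    0.40006525]
green [423 151   9  21 170] [427. 161.] [ 0.4504 -0.3193  0.008 ]
beech [287  21 163  11 994] [370.7  24.7] [ 0.6158 -0.2247  0.011 ]
beech [319  43  84   4 225] [361.2  44.6] [ 0.5941 -0.215   0.011 ]
beech [216  51 193   8 724] [297.3  54. ] [ 0.5831 -0.1364  0.011 ]
beech [ 487   59   73   89 2342] [510.2 106. ] [ 0.5233 -0.4152  0.011 ]
beech [ 216   62  212   16 1837] [302.   69.2] [ 0.5657 -0.1427  0.011 ]
beech [ 417   62   66   92 2674] [443.7 109. ] [ 0.5191 -0.3294  0.011 ]
beech [ 341   73   82   87 3904] [375.6 121.8] [ 0.5024 -0.242   0.011 ]
beech [216  82 126  10 787] [289.3  86.3] [ 0.5455 -0.1271  0.011 ]
beech [ 216   95  120   11 1042] [276.5  99.5] [ 0.5294 -0.1107  0.011 ]
beech [216 112 128   9 964] [274.9 115.4] [ 0.5096 -0.1086  0.011 ]
beech [ 216  123  129   35 3110] [287.1 139.4] [ 0.4787 -0.125   0.011 ]
beech [349 180 151  10 503] [420.2 184.2] [ 0.4182 -0.3132  0.011 ]
beech [ 87 182  67   6 283] [123.6 184.1] [0.4152 0.105  0.011 ]
beech [ 290  194  179   14 1516] [378.9 2
[... 161 characters left out ...]
1 ]
beech [230 205  80  15 419] [274.1 213.8] [ 0.3726 -0.1076  0.011 ]
beech [   0  212  151   16 1334] [ 87.5 218.9] [0.3625 0.1656 0.011 ]
beech [ 339  212  107   17 1140] [391.4 220. ] [ 0.3643 -0.2789  0.011 ]
beech [ 480  213   80   22 1118] [517.9 223.4] [ 0.3605 -0.4645  0.011 ]
beech [232 222  60  13 564] [258.9 227.2] [ 0.3516 -0.0852  0.011 ]
beech [352 228  65   6 293] [382.4 231. ] [ 0.347  -0.2677  0.011 ]
beech [ 203  256  157   37 3085] [296.6 273.8] [ 0.2747 -0.1425  0.011 ]
beech [407 281  26  14 237] [422.  286.7] [ 0.2536 -0.3398  0.011 ]
beech [200 288 120   7 477] [247.8 291.5] [ 0.2425 -0.0661  0.011 ]
beech [272 342 125  12 976] [339.7 347.4] [ 0.1356 -0.2184  0.011 ]
```

View pics/w2.png

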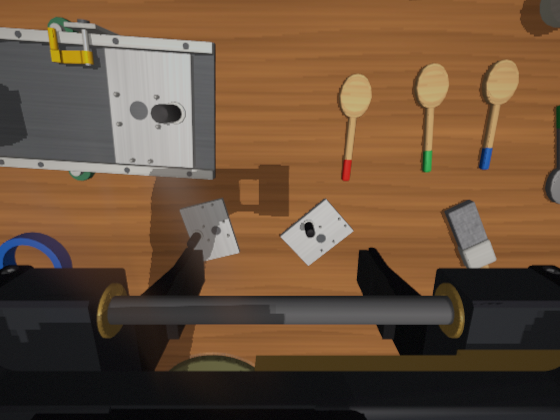

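Now the full pallet is visible: nest mark at (139,111), knob (165,113), pins, and catch at (70,50). The green spoon has its bowl at (432,87) and tip at (427,161).

```bash
python3 - <<'E'
from h import *
p,d,c=load('w2.png'); hsv=cv2.cvtColor(p,cv2.COLOR_BGR2HSV)
# spoon: beech mask: brighter than bench
crop=np.zeros(p.shape[:2],np.uint8); crop[58:175,408:460]=255
m=(p[...,2]>185).astype(np.uint8)*255&crop
g=cv2.inRange(hsv,(45,90,50),(85,255,255))&crop
m=cv2.morphologyEx(m|g,cv2.MORPH_OPEN,np.ones((3,3)))
n,l,s,ce=cv2.connectedComponentsWithStats(m); i=1+s[1:,4].argmax(); print('spoon',s[i],ce[i])
ys,xs=np.where(l==i)
P=np.array([ray(c,x,y,.008) for x,y in zip(xs,ys)])[:,:2]
bw=P[ys<58+52]; print('bbox x',P[:,0].min(),P[:,0].max())
tip=P[:,0].min(); top=P[:,0].max(); print('len',top-tip)
# axis: handle rows
h=P[(P[:,0]<tip+.075)]; k=np.polyfit(h[:,0],h[:,1],1); print('handle y=kx+b',k,'angle deg',np.degrees(np.arctan(k[0])))
for x in (top-.0275,tip+.085-.011,tip+.0): print('x',round(x,4),'y',round(np.polyval(k,x),4))
b=P[P[:,0]>top-.055]; print('bowl mean',b.mean(0))
# pallet plate mask
m=cv2.inRange(hsv,(0,0,135),(180,45,255)); m[200:]=0; m[:,230:]=0
m=cv2.morphologyEx(m,cv2.MORPH_OPEN,np.ones((9,9)))
n,l,s,ce=cv2.connectedComponentsWithStats(m)
for i in range(1,n):
    if s[i,4]>1500:
        print(s[i],ce[i]); cn=cv2.findContours((l==i).astype(np.uint8),0,2)[0][0]; r=cv2.minAreaRect(cn); 
        B=cv2.boxPoints(r); print(B.round(1).tolist()); print([ray(c,*q,.044).round(4)[:2].tolist() for q in B])
Q=d[100:130,125:150]; print('nest depth',np.median(Q)); 
def pt(u,v):
    z=d[v,u]; T=np.array(c['T']); return (T[:3,:3]@np.array([(u-c['cx'])/c['fx']*z,(v-c['cy'])/c['fy']*z,z])+T[:3,3]).round(4)
print(pt(139,111),pt(157,114),pt(432,87),pt(430,130),pt(125,140))
print('nest mark',ray(c,139,111,.044),'knobtop',ray(c,158,114,.098))
v=cv2.resize(p[15:195,0:230],None,fx=3.4,fy=3.2,interpolation=cv2.INTER_CUBIC); cv2.imwrite('pics/z2.png',v)
E
```

```text
spoon [418  64  30  40 905] [432.31823204  84.58453039]
bbox x 0.5263771643073133 0.5730776779206983
len 0.04670051361338501
handle y=kx+b [ 0.06005322 -0.34416993] angle deg 3.436668509484302
x 0.5456 y -0.3114
x 0.6004 y -0.3081
x 0.5264 y -0.3126
bowl mean [ 0.54875353 -0.31121552]
[ 105   49   88  118 8262] [150.26603728 106.00580973]
[[104.80000305175781, 49.0], [189.89999389648438, 47.0], [192.6999969482422, 166.0], [107.5999984741211, 168.0]]
[[0.5822, 0.0863], [0.5849, -0.0117], [0.4477, -0.0039], [0.4443, 0.1057]]
nest depth 0.3863359
[0.5145 0.0552 0.0459] [0.5125 0.0133 0.1005] [ 0.5457 -0.3092  0.0126] [ 0.4923 -0.3157  0.0108] [0.4798 0.0777 0.0448]
nest mark [0.51448606 0.05597235 0.044     ] knobtop [0.51248338 0.01316406 0.098     ]
```

View pics/z2.png

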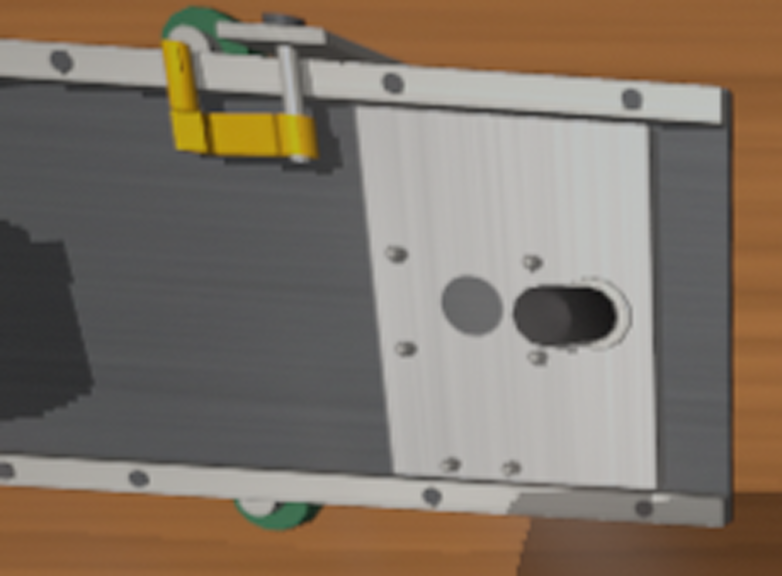

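```bash
python3 - <<'E'
from h import *
p,d,c=load('w2.png')
f=lambda x,y,z: ray(c,x/3.4,15+y/3.2,z)[:2]
b=[f(*q,.050) for q in [(397,254),(405,349),(532,262),(537,357)]]; h=[f(*q,.050) for q in [(452,465),(512,468)]]
print(np.round(b,4).tolist(),np.round(h,4).tolist()); N=np.mean(b,0); H=np.mean(h,0)
print('nest',N,'hmid',H,np.linalg.norm(H-N),'y-axis dir deg',np.degrees(np.arctan2(*(H-N)[::-1])))
for a,e in [((0,42),(728,90)),((0,455),(725,498)),((0,478),(728,524))]:
    A,E_=f(*a,.042),f(*e,.042); print('rail',A,E_,'slide dir deg',np.degrees(np.arctan2(*(A-E_)[::-1])))
print('knob',f(545,314,.098), 'mark',f(472,305,.044))
# spoon finer: yellowish vs bench using per-row brightness centroid
g=p.astype(float)
for v in range(62,176,6):
    r=p[v,405:462]; print(v, ' '.join('%d'%x for x in (r[::3,2])),'|',' '.join('%d'%x for x in r[::3,1])) if v in(86,110,128,146,158) else 0
E
```

```text
[[0.5331, 0.0772], [0.4993, 0.0796], [0.5307, 0.0306], [0.4967, 0.0327]] [[0.4554, 0.0689], [0.4544, 0.0468]]
nest [0.51494324 0.05502719] hmid [0.45488613 0.05784636] 0.06012324237612488 y-axis dir deg 177.3124322404942
rail [0.60321745 0.20289874] [ 0.58938658 -0.03936405] slide dir deg 86.73250920301984
rail [0.45686755 0.24238854] [ 0.44146426 -0.02954595] slide dir deg 86.75803733610609
rail [0.44761555 0.24488502] [ 0.4307631  -0.03005963] slide dir deg 86.49250168848945
knob [0.51338347 0.01063916] mark [0.51528214 0.05608124]
86 145 145 142 80 153 189 190 190 190 190 190 190 190 190 188 140 140 140 140 | 96 96 94 57 120 155 157 158 160 161 162 162 163 163 160 92 92 92 92
110 146 146 145 146 146 146 92 89 186 188 145 145 145 145 144 144 144 144 144 | 98 97 97 97 98 97 59 68 152 152 97 97 96 96 96 96 96 95 95
128 157 158 157 157 157 158 98 128 192 184 158 158 158 158 158 157 158 157 158 | 106 107 106 106 106 107 64 99 160 147 107 107 106 106 106 107 107 106 107
146 150 150 150 148 149 149 84 163 192 152 148 147 147 147 147 146 146 146 146 | 100 100 100 98 99 99 57 130 160 108 98 97 98 98 97 96 97 97 97
158 146 145 145 145 144 129 16 62 60 135 143 143 143 142 142 142 141 142 141 | 97 97 96 97 97 84 59 156 165 99 94 95 95 94 94 94 94 94 94
```

```bash
python3 - <<'E'
from h import *
p,d,c=load('w2.png')
m=np.zeros(p.shape[:2],bool); m[58:180,408:460]=(p[58:180,408:460,1]>118)
n,l,s,ce=cv2.connectedComponentsWithStats(m.astype(np.uint8)); i=1+s[1:,4].argmax(); print(s[i])
ys,xs=np.where(l==i); P=np.array([ray(c,x+.0,y,.010) for x,y in zip(xs,ys)])[:,:2]
lo,hi=P[:,0].min(),P[:,0].max(); print(lo,hi,hi-lo)
h=P[P[:,0]<hi-.065]; k=np.polyfit(h[:,0],h[:,1],1); print('ang',np.degrees(np.arctan(k[0])))
bm=P[P[:,0]>hi-.055]; print('bowl',bm[:,0].min()/2+bm[:,0].max()/2,bm.mean(0)); C=hi-.0275
tipm=h.mean(0); B=bm.mean(0); print('ang2',np.degrees(np.arctan2(*(B-tipm)[::-1])))
print('C',C,np.polyval(k,C),'pinch',C-.038,np.polyval(k,C-.038))
E
```

```text
[ 417   63   32  110 1505]
0.4354030029344905 0.5740047116230576 0.13860170868856703
ang 5.8219126486334805
bowl 0.5470896125278993 [ 0.54770461 -0.31084084]
ang2 5.009617098269089
C 0.5465047116230576 -0.3098953467230531 pinch 0.5085047116230575 -0.3137699295021417
```

```bash
python3 - <<'E'
from h import *
rel([.5087,-.3141,.09],rpy(180,0,5.4),10)
E
```

```text
pos [ 0.4373 -0.1159  0.3087] rot [-179.82    0.66    0.4 ] t 4.2
total shift mm (tool, before turn) [ 72.5 199.4 217.3] turn [-0.0037  0.0113 -0.0873]
per row [ 7.25 19.94 21.73] [-0.0004  0.0011 -0.0087]
```

>>> drive_tool([
  [[7,20,21.5],[0,0,0],0.4],
  [[7,20,21.5],[0,0,0],0.4],
  [[7,20,21.5],[0,0,0],0.4],
  [[7,20,21.5],[0,0,0],0.4],
  [[7,20,21.5],[0,0,0],0.4],
  [[7,20,21.5],[0,0,0],0.4],
  [[7,20,21.5],[0,0,0],0.4],
  [[7,20,21.5],[0,0,0],0.4],
  [[7,20,21.5],[0,0,0],0.4],
  [[9,20,22],[-0.004,0.011,-0.087],0.4],
  [[0,0,0],[0,0,0],0.4],
  [[0,0,0],[0,0,0],0.4],
])

```text
time_s: 5.2
tool_pos: [0.5075, -0.3146, 0.0906]
tool_rot: [-179.9, 0.2, 5.3]
force: [0.2, -0.4, 0.2]
grip_width: 0.0522
grasp_force: 0.0
```

```bash
python3 - <<'E'
from h import *
p,d,c=grab('wrist','w3.png')
rel([.5087,-.3141,.024],rpy(180,0,5.4),8)
print('expected pinch px',proj(c,[.5087,-.3141,.01]),proj(c,[.5465,-.3105,.012]),proj(c,[.442,-.3205,.01]))
E
```

```text
pos [ 0.5084 -0.3141  0.092 ] rot [-1.7998e+02  2.0000e-02  5.3600e+00] t 5.25
total shift mm (tool, before turn) [ 0.3  0.1 68. ] turn [-0.0003  0.0004 -0.0007]
per row [0.04 0.01 8.5 ] [-0.      0.     -0.0001]
expected pinch px (np.float64(279.08105597471734), np.float64(224.5067570033679)) (np.float64(278.90770579723994), np.float64(174.45414136858548)) (np.float64(279.3827646334048), np.float64(302.67505661188545))
```

View pics/w3.png

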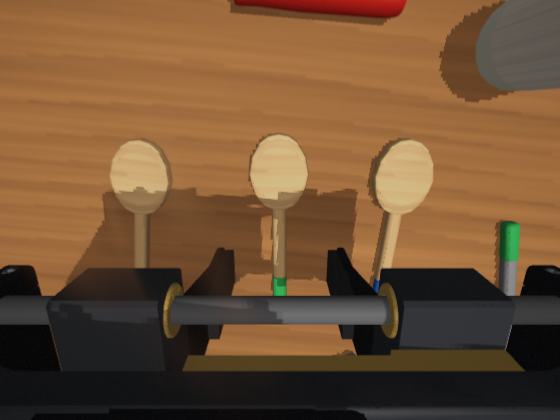

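The bowl is centred at (279,171), 3 px beyond the prediction, and the handle runs straight down the image; I shift 1.5 mm and descend.

>>> drive_tool([
  [[1.5,0,9],[0,0,0],0.4],
  [[0,0,11],[0,0,0],0.4],
  [[0,0,11],[0,0,0],0.4],
  [[0,0,11],[0,0,0],0.4],
  [[0,0,10],[0,0,0],0.4],
  [[0,0,9],[0,0,0],0.4],
  [[0,0,6],[0,0,0],0.4],
  [[0,0,0],[0,0,0],0.4],
  [[0,0,0],[0,0,0],0.4],
], newtons=15)

```text
time_s: 6.0
tool_pos: [0.5096, -0.315, 0.0247]
tool_rot: [180.0, 0.0, 5.4]
force: [0.1, -0.4, 0.5]
grip_width: 0.0522
grasp_force: 0.0
```

>>> drive_tool([
  [[0,0,0],[0,0,0],1],
  [[0,0,0],[0,0,0],1],
  [[0,0,0],[0,0,0],1],
  [[0,0,0],[0,0,0],1],
  [[0,0,0],[0,0,0],1],
  [[0,0,0],[0,0,0],1],
  [[0,0,0],[0,0,0],1],
  [[0,0,0],[0,0,0],1],
], newtons=15)

```text
time_s: 6.67
tool_pos: [0.5098, -0.3149, 0.0252]
tool_rot: [180.0, -0.0, 5.4]
force: [0.0, 1.6, 1.1]
grip_width: 0.0097
grasp_force: 15.0
```

>>> drive_tool([
  [[0,0,-8],[0,0,0],1],
  [[0,0,-15],[0,0,0],1],
  [[0,0,-22],[0,0,0],1],
  [[0,0,-22],[0,0,0],1],
  [[0,-8,-22],[0,0,0],1],
  [[0,-16,-18],[0,0,0],1],
  [[0,-25,-10],[0,0,0],1],
  [[0,-30,0],[0,0,0],1],
  [[0,-30,0],[0,0,0],1],
  [[0,-30,0],[0,0,0],1],
  [[0,-30,0],[0,0,0],1],
  [[0,-30,0],[0,0,0],1],
])

```text
time_s: 7.67
tool_pos: [0.4908, -0.1155, 0.1426]
tool_rot: [179.9, -0.1, 5.4]
force: [0.5, -0.5, -0.3]
grip_width: 0.0099
grasp_force: 15.0
```

>>> drive_tool([
  [[0,-30,0],[0,0,0],1],
  [[0,-30,0],[0,0,0],1],
  [[0,-30,0],[0,0,0],1],
  [[0,-25,0],[0,0,0],1],
  [[0,-18,0],[0,0,0],1],
  [[0,-12,0],[0,0,0.05],1],
  [[0,-10,0],[0,0,0.05],1],
  [[0,-5,0],[0,0,0.05],1],
  [[0,0,0],[0,0,0],1],
  [[0,0,0],[0,0,0],1],
])

```text
time_s: 8.5
tool_pos: [0.4772, 0.0425, 0.1422]
tool_rot: [179.9, -0.0, -3.1]
force: [0.3, -0.7, -0.6]
grip_width: 0.0097
grasp_force: 15.0
```

```bash
python3 - <<'E'
from h import *
p,d,c=grab('wrist','w4.png')
rel([.4766,.0576,.0695],rpy(180,0,-3.2),8)
print('expected nest',proj(c,[.515,.0555,.044]))
E
```

```text
pos [0.4772 0.0421 0.1421] rot [ 1.7993e+02 -4.0000e-02 -3.1600e+00] t 8.55
total shift mm (tool, before turn) [ -1.5 -15.6  72.6] turn [ 0.0013 -0.0008  0.0007]
per row [-0.19 -1.95  9.07] [ 0.0002 -0.0001  0.0001]
expected nest (np.float64(259.4957464473999), np.float64(172.76644247519258))
```

View pics/w4.png

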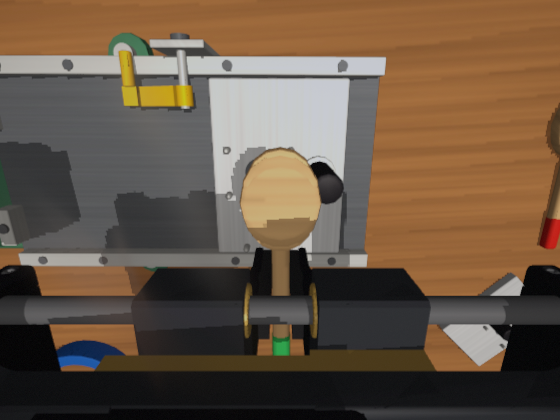

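```bash
python3 - <<'E'
from h import *
p,d,c=load('w4.png'); a=np.radians(86.8); ex=np.array([np.cos(a),np.sin(a)]); ey=np.array([-ex[1],ex[0]]); N=np.array([.515,.0555])
for x,y,z in [(.0235,-.017,.052),(.0235,.017,.052),(-.044,0,.098),(0,0,.044)]:
    print(x,y,np.round(proj(c,[*(N+x*ex+y*ey),z]),1))
v=cv2.resize(p[50:270,190:390],None,fx=2.7,fy=2.7,interpolation=cv2.INTER_CUBIC); cv2.imwrite('pics/z4.png',v)
# bowl mask
hsv=cv2.cvtColor(p,cv2.COLOR_BGR2HSV); m=cv2.inRange(hsv,(10,60,60),(28,255,255)); m[:140]=0;m[280:]=0;m[:,:225]=0;m[:,330:]=0
ys,xs=np.where(m>0); print('bowl ext',xs.min(),xs.max(),ys.min())
for r in (160,180,200,215,230): q=np.where(m[r])[0]; print(r,q.min(),q.max())
# spoon expected at TCP: bowl centre 38.4 ahead
o=env.get_obs(); Rt=rpy(*o['tool_rot']); 
for dx,z in [(.0384,.003),(.0384+.0275,.0)]: print(np.round(proj(c,Rt.apply([dx,0,.0252-.008])+o['tool_pos']),1))
E
```

```text
0.0235 -0.017 [225.8 151.4]
0.0235 0.017 [228. 197.]
-0.044 0 [327.4 189.7]
0 0 [259.5 172.8]
bowl ext 225 329 147
160 254 306
180 243 317
200 240 321
215 243 317
230 248 312
[279.8 199.3]
[279.9 145.2]
```

View pics/z4.png

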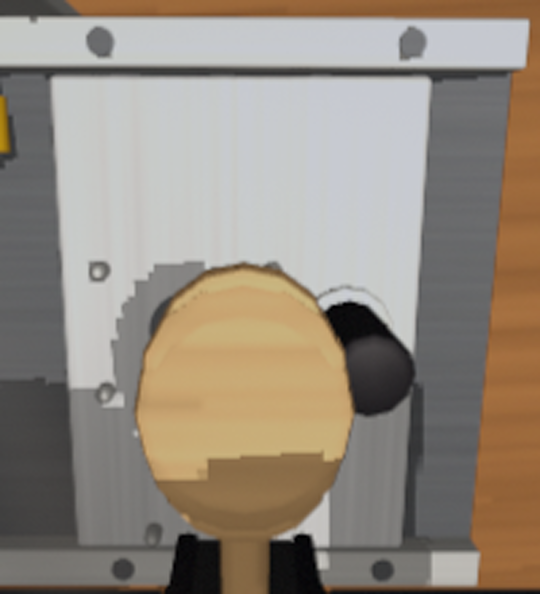

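Pins are at (226,150) and (229,196), within 1 px of prediction, and the bowl sits squarely in the gripper with its centre at about (280,199). I go on to lower it.

>>> drive_tool([
  [[-0.7,-8,0],[0,0,0],1],
  [[0,-7,3],[0,0,0],1],
  [[0,0,10],[0,0,0],1],
  [[0,0,12],[0,0,0],1],
  [[0,0,12],[0,0,0],1],
  [[0,0,10],[0,0,0],1],
  [[0,0,8],[0,0,0],1],
  [[0,0,4],[0,0,0],1],
  [[0,0,0],[0,0,0],1],
  [[0,0,0],[0,0,0],1],
])

```text
time_s: 9.38
tool_pos: [0.4773, 0.0576, 0.0827]
tool_rot: [179.9, -0.0, -3.2]
force: [-0.3, -0.2, -1.2]
grip_width: 0.0099
grasp_force: 15.0
```

Underside is now about 13 mm over the plate, still above the pins; I continue slowly.

>>> drive_tool([
  [[0,0.5,3],[0,0,0],1],
  [[0,0,3],[0,0,0],1],
  [[0,0,3],[0,0,0],1],
  [[0,0,2],[0,0,0],1],
  [[0,0,1.5],[0,0,0],1],
  [[0,0,0],[0,0,0],1],
  [[0,0,0],[0,0,0],1],
])

```text
time_s: 9.97
tool_pos: [0.4772, 0.0571, 0.0702]
tool_rot: [179.9, -0.0, -3.2]
force: [0.5, 0.8, -0.5]
grip_width: 0.0098
grasp_force: 15.0
```

>>> drive_tool([
  [[0,0,0.7],[0,0,0],1],
  [[0,0,0],[0,0,0],0.65],
  [[0,0,0],[0,0,0],0.65],
  [[0,0,0],[0,0,0],0.65],
  [[0,0,0],[0,0,0],0.65],
  [[0,0,-10],[0,0,0],0.65],
  [[0,0,-20],[0,0,0],0.65],
  [[0,0,-25],[0,0,0],0.65],
  [[0,0,-25],[0,0,0],0.65],
  [[0,0,0],[0,0,0],0.65],
  [[0,0,0],[0,0,0],0.65],
])

```text
time_s: 10.88
tool_pos: [0.4786, 0.0573, 0.1518]
tool_rot: [180.0, -0.3, -3.2]
force: [-0.3, 0.4, -0.5]
grip_width: 0.0302
grasp_force: 0.0
```

```bash
python3 - <<'E'
from h import *
p,d,c=grab('wrist','w5.png'); print(env.get_obs()['tool_pos'])
v=cv2.resize(p[50:290,150:390],None,fx=2.4,fy=2.4,interpolation=cv2.INTER_CUBIC); cv2.imwrite('pics/z5.png',v)
E
```

```text
[0.47746888 0.05711883 0.15027793]
```

View pics/z5.png

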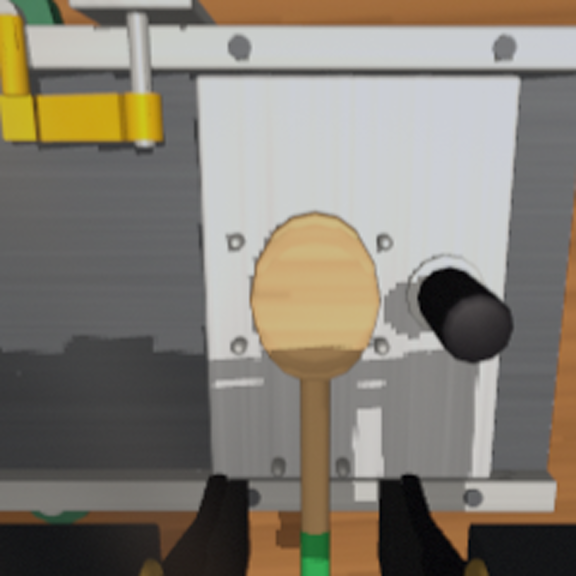

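The spoon lies centred between the four bowl pins, (236,241) to (382,345) in the zoom, with its handle between the pin pair at (278,466) and (343,466). It is seated and released. I now turn the gripper for the knob.

>>> drive_tool([
  [[0,5,-15],[0,0,0],0.5],
  [[0,20,-20],[0,0,0],0.5],
  [[0,25,-20],[0,0,0],0.5],
  [[0,25,-20],[0,0,-0.1],0.5],
  [[0,20,-10],[0,0,-0.12],0.5],
  [[0,0,0],[0,0,-0.12],0.5],
  [[0,0,0],[0,0,-0.12],0.5],
  [[0,0,0],[0,0,-0.12],0.5],
  [[0,0,0],[0,0,-0.12],0.5],
  [[0,0,0],[0,0,-0.12],0.5],
  [[0,0,0],[0,0,-0.12],0.5],
  [[0,0,0],[0,0,-0.12],0.5],
])

```text
time_s: 11.93
tool_pos: [0.473, -0.0377, 0.2331]
tool_rot: [-179.9, 0.1, 57.9]
force: [0.2, -0.2, -0.5]
grip_width: 0.044
grasp_force: 0.0
```

>>> drive_tool([
  [[0,0,0],[0,0,-0.12],0.5],
  [[0,0,0],[0,0,-0.12],0.5],
  [[0,0,0],[0,0,-0.12],0.5],
  [[0,0,0],[0,0,-0.12],0.5],
  [[0,0,0],[0,0,-0.03],0.5],
  [[0,0,0],[0,0.1,0],0.5],
  [[0,0,0],[0,0.12,0],0.5],
  [[0,0,0],[0,0.12,0],0.5],
  [[0,0,0],[0,0.12,0],0.5],
  [[0,0,0],[0,0.12,0],0.5],
  [[0,0,0],[0,0.12,0],0.5],
  [[0,0,0],[0,0.033,0],0.5],
])

```text
time_s: 12.93
tool_pos: [0.4725, -0.0406, 0.2315]
tool_rot: [-179.6, -42.2, 86.1]
force: [-0.0, 0.5, -1.1]
grip_width: 0.0438
grasp_force: 0.0
```

```bash
python3 - <<'E'
from h import *
Rg=rpy(180,0,86.8)*R.from_rotvec([0,np.radians(42),0]); z=Rg.apply([0,0,1]); print('ztool',z)
K=np.array([.5130,.0111,.084]); G=K-.003*z
rel(G-.07*z,Rg,8); print('qpos',np.round(env.get_obs()['qpos'],1))
p,d,c=load('w4.png'); h=ray(c,183,97,.053); print('hinge',h,'home y by hinge',h[1]+.112*.998)
E
```

```text
ztool [ 0.03735188  0.66808727 -0.74314483]
pos [ 0.4725 -0.0406  0.2315] rot [-179.59  -42.22   86.08] t 12.9333
total shift mm (tool, before turn) [-58.6  38.   72.5] turn [ 0.0013 -0.0039 -0.0093]
per row [-7.33  4.76  9.06] [ 0.0002 -0.0005 -0.0012]
qpos [ 13.3   8.7  15.9 107.5 -39.5  87.2  36.1]
hinge [0.57156217 0.10312525 0.053     ] home y by hinge 0.2149012450612549
```

>>> drive_tool([
  [[-7,5,9],[0,0,-0.009],0.5],
  [[-7,5,9],[0,0,0],0.5],
  [[-7,5,9],[0,0,0],0.5],
  [[-7,5,9],[0,0,0],0.5],
  [[-7,5,9],[0,0,0],0.5],
  [[-7,5,9],[0,0,0],0.5],
  [[-8,4,9],[0,0,0],0.5],
  [[-8,4,9],[0,0,0],0.5],
  [[0,0,0],[0,0,0],0.5],
  [[0,0,0],[0,0,0],0.5],
])

```text
time_s: 13.77
tool_pos: [0.5123, -0.0345, 0.1417]
tool_rot: [179.7, -42.0, 87.4]
force: [-0.8, -0.8, 0.7]
grip_width: 0.0435
grasp_force: 0.0
```

```bash
python3 - <<'E'
from h import *
Rg=rpy(180,0,86.8)*R.from_rotvec([0,np.radians(42),0]); z=Rg.apply([0,0,1])
K=np.array([.5130,.0111,.084]); rel(K-.003*z,Rg,8)
p,d,c=grab('wrist','w6.png'); print('knob top exp',proj(c,[.5130,.0111,.098]))
E
```

```text
pos [ 0.5123 -0.0345  0.1417] rot [179.65 -41.97  87.37] t 13.7667
total shift mm (tool, before turn) [-4.7 -1.8 70.3] turn [-0.0005  0.0005  0.0074]
per row [-0.59 -0.23  8.79] [-0.0001  0.0001  0.0009]
knob top exp (np.float64(279.58383039312815), np.float64(230.91866850379523))
```

View pics/w6.png

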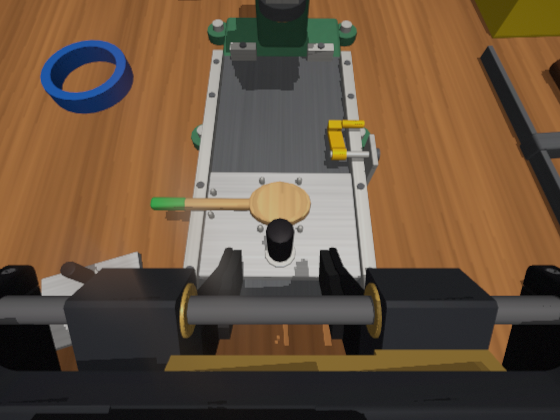

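The knob top is at (280,230), exactly as predicted, centred between the fingers, with the spoon seated ahead of it. I move in and grip lightly.

>>> drive_tool([
  [[-4.5,-1.5,8],[0,0,0.007],0.5],
  [[0,0,10],[0,0,0],0.5],
  [[0,0,10],[0,0,0],0.5],
  [[0,0,12],[0,0,0],0.5],
  [[0,0,12],[0,0,0],0.5],
  [[0,0,10],[0,0,0],0.5],
  [[0,0,8],[0,0,0],0.5],
  [[0,0,0],[0,0,0],0.5],
  [[0,0,0],[0,0,0],0.5],
], newtons=12)

```text
time_s: 14.57
tool_pos: [0.5134, 0.0093, 0.0871]
tool_rot: [179.9, -42.0, 86.9]
force: [-0.6, -0.5, -0.1]
grip_width: 0.0436
grasp_force: 0.0
```

>>> drive_tool([
  [[0,0,0],[0,0,0],1],
  [[0,0,0],[0,0,0],1],
  [[0,0,0],[0,0,0],1],
  [[0,0,0],[0,0,0],1],
  [[0,0,0],[0,0,0],1],
  [[0,0,0],[0,0,0],1],
], newtons=12)

```text
time_s: 15.07
tool_pos: [0.5139, 0.0084, 0.0877]
tool_rot: [179.8, -41.9, 86.9]
force: [0.2, -0.8, 1.0]
grip_width: 0.0193
grasp_force: 12.0
```

```bash
python3 - <<'E'
from h import *
o=env.get_obs(); Rg=rpy(*o['tool_rot']); a=np.radians(86.8)
print(o['tool_pos'],o['force'],'100mm slide in tool axes',Rg.inv().apply([100*np.cos(a),100*np.sin(a),0]).round(2))
E
```

```text
[0.51391471 0.00839454 0.08767606] [ 0.24493888 -0.83925886  1.03503561] 100mm slide in tool axes [ 7.440e+01 -2.000e-02  6.682e+01]
```

>>> drive_tool([
  [[3,0,2.7],[0,0,0],1],
  [[6,0,5.4],[0,0,0],1],
  [[6,0,5.4],[0,0,0],1],
  [[6,0,5.4],[0,0,0],1],
  [[6,0,5.4],[0,0,0],1],
  [[6,0,5.4],[0,0,0],1],
  [[6,0,5.4],[0,0,0],1],
])

```text
time_s: 15.65
tool_pos: [0.5169, 0.0609, 0.0876]
tool_rot: [179.8, -41.9, 86.9]
force: [-0.9, -7.2, 4.3]
grip_width: 0.0196
grasp_force: 12.0
```

>>> drive_tool([
  [[5,0,4.5],[0,0,0],1],
  [[5,0,4.5],[0,0,0],1],
  [[5,0,4.5],[0,0,0],1],
  [[5,0,4.5],[0,0,0],1],
  [[5,0,4.5],[0,0,0],1],
  [[5,0,4.5],[0,0,0],1],
  [[5,0,4.5],[0,0,0],1],
  [[5,0,4.5],[0,0,0],1],
])

```text
time_s: 16.32
tool_pos: [0.5199, 0.1148, 0.0877]
tool_rot: [179.8, -41.9, 86.9]
force: [-1.2, -5.9, 3.9]
grip_width: 0.0199
grasp_force: 12.0
```

```bash
python3 - <<'E'
from h import *
p,d,c=grab('wrist','w7.png'); print(env.get_obs()['tool_pos'],env.get_obs()['force'])
cv2.imwrite('pics/z7.png',cv2.resize(p[:290,120:440],None,fx=2,fy=2))
E
```

```text
[0.51947671 0.11679855 0.08768426] [ 1.99520013 -1.01969984  1.3362615 ]
```

View pics/z7.png

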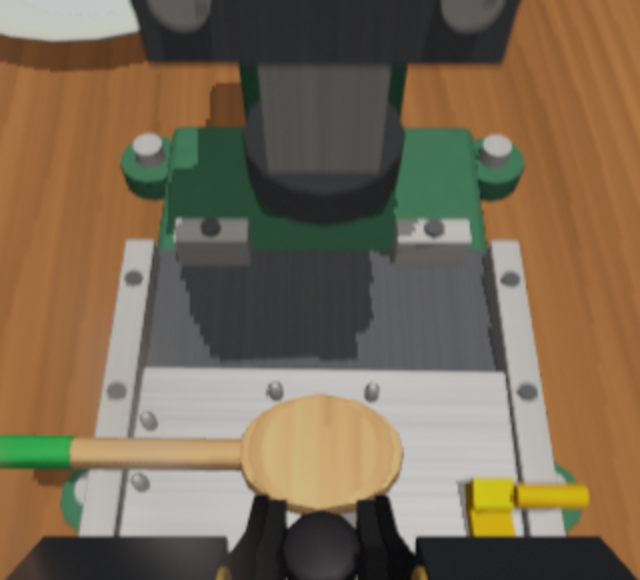

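The pallet is advancing with the spoon seated. The yellow catch nose at (490,495) rides on the plate, and the home stops are at (212,240) and (433,240).

>>> drive_tool([
  [[5,0,4.5],[0,0,0],1],
  [[5,0,4.5],[0,0,0],1],
  [[5,0,4.5],[0,0,0],1],
  [[5,0,4.5],[0,0,0],1],
  [[4,0,3.6],[0,0,0],1],
  [[3,0,2.7],[0,0,0],1],
  [[2,0,1.8],[0,0,0],1],
  [[1.5,0,1.35],[0,0,0],1],
  [[0,0,0],[0,0,0],1],
], newtons=18)

```text
time_s: 17.12
tool_pos: [0.5221, 0.1559, 0.0877]
tool_rot: [179.8, -41.9, 86.9]
force: [-0.1, -4.0, 3.2]
grip_width: 0.0192
grasp_force: 18.0
```

>>> drive_tool([
  [[1.5,0,1.35],[0,0,0],1],
  [[1.5,0,1.35],[0,0,0],1],
  [[1,0,0.9],[0,0,0],1],
  [[1,0,0.9],[0,0,0],1],
  [[0,0,0],[0,0,0],1],
])

```text
time_s: 17.53
tool_pos: [0.5226, 0.1622, 0.0877]
tool_rot: [179.8, -41.9, 86.9]
force: [0.2, -4.5, 4.3]
grip_width: 0.02
grasp_force: 18.0
```

>>> drive_tool([
  [[1,0,0.9],[0,0,0],1],
  [[1,0,0.9],[0,0,0],1],
  [[1,0,0.9],[0,0,0],1],
  [[0,0,0],[0,0,0],1],
  [[0,0,0],[0,0,0],1],
])

```text
time_s: 17.95
tool_pos: [0.5229, 0.1662, 0.0877]
tool_rot: [179.8, -41.9, 86.9]
force: [0.9, -4.5, 4.9]
grip_width: 0.0194
grasp_force: 18.0
```

>>> drive_tool([
  [[1,0,0.9],[0,0,0],1],
  [[1,0,0.9],[0,0,0],1],
  [[0,0,0],[0,0,0],1],
  [[0,0,0],[0,0,0],1],
])

```text
time_s: 18.28
tool_pos: [0.523, 0.1689, 0.0877]
tool_rot: [179.8, -41.9, 86.9]
force: [0.2, -3.9, 4.0]
grip_width: 0.0195
grasp_force: 18.0
```

>>> drive_tool([
  [[1,0,0.9],[0,0,0],1],
  [[1,0,0.9],[0,0,0],1],
  [[0,0,0],[0,0,0],1],
  [[0,0,0],[0,0,0],1],
])

```text
time_s: 18.62
tool_pos: [0.5239, 0.1702, 0.0877]
tool_rot: [179.7, -41.9, 86.9]
force: [0.0, -8.0, 4.9]
grip_width: 0.0195
grasp_force: 18.0
```

>>> drive_tool([
  [[1,0,0.9],[0,0,0],1],
  [[1,0,0.9],[0,0,0],1],
  [[0,0,0],[0,0,0],1],
  [[0,0,0],[0,0,0],1],
])

```text
time_s: 18.95
tool_pos: [0.5241, 0.1705, 0.0876]
tool_rot: [179.7, -41.7, 86.8]
force: [-2.7, -15.7, 10.3]
grip_width: 0.0198
grasp_force: 18.0
```

```bash
python3 - <<'E'
from h import *
p,d,c=grab('wrist','w8.png'); q,e,k=grab('side','s8.png'); print(env.get_obs()['tool_pos'],env.get_obs()['force'])
a=cv2.resize(p[:290,150:410],(400,446)); b=cv2.resize(q[150:270,190:310],(400,400)); b=cv2.copyMakeBorder(b,0,46,0,0,0)
cv2.imwrite('pics/z8.png',np.hstack([a,b]))
E
```

```text
[0.52411688 0.17049964 0.08765201] [ -2.81441076 -15.76295812   9.80226692]
```

View pics/z8.png

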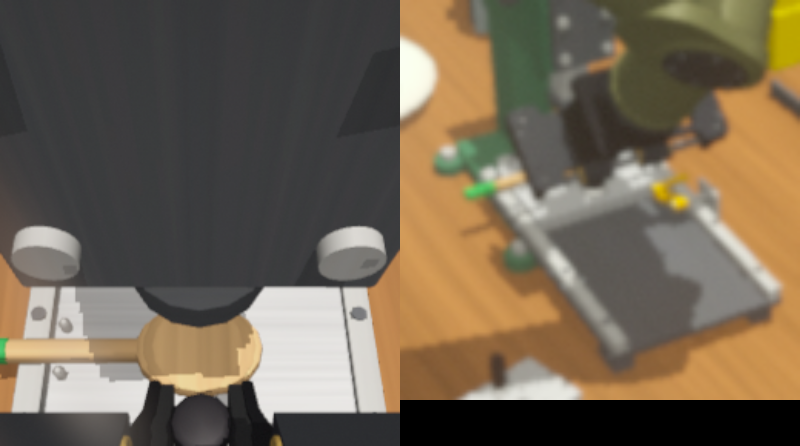

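The pallet has stopped: force is up to 16 N with no further motion. The spoon lies under the ram and the yellow catch looks down behind the plate. I relax, release and retreat along the tool axis.

>>> drive_tool([
  [[-1.5,0,-1.3],[0,0,0],1],
  [[0,0,0],[0,0,0],0.5],
  [[0,0,0],[0,0,0],0.5],
  [[0,0,0],[0,0,0],0.5],
  [[0,0,0],[0,0,0],0.5],
  [[0,0,0],[0,0,0],0.5],
  [[0,0,-8],[0,0,0],0.5],
  [[0,0,-15],[0,0,0],0.5],
  [[0,0,-20],[0,0,0],0.5],
  [[0,0,-25],[0,0,0],0.5],
  [[0,0,-25],[0,0,0],0.5],
  [[0,0,-25],[0,0,0],0.5],
])

```text
time_s: 20.05
tool_pos: [0.5178, 0.0931, 0.1762]
tool_rot: [179.9, -41.9, 86.9]
force: [0.5, -0.2, -0.0]
grip_width: 0.0434
grasp_force: 0.0
```

>>> drive_tool([
  [[0,0,-25],[0,0,0],0.5],
  [[0,0,-25],[0,0,0],0.5],
  [[0,0,-15],[0,0,0],0.5],
  [[0,0,0],[0,0,0],0.5],
  [[0,0,0],[0,0,0],0.5],
])

```text
time_s: 20.47
tool_pos: [0.5159, 0.0501, 0.2238]
tool_rot: [179.8, -41.9, 86.9]
force: [-0.2, 0.4, -0.1]
grip_width: 0.0434
grasp_force: 0.0
```

```bash
python3 - <<'E'
from h import *
p,d,c=grab('wrist','w9.png'); print(env.get_obs()['tool_pos'],env.get_obs()['force'])
v=p[40:260,170:390]; cv2.imwrite('pics/z9.png',cv2.resize(v,(600,600),interpolation=cv2.INTER_CUBIC))
# catch depth: heights of yellow points
hsv=cv2.cvtColor(p,cv2.COLOR_BGR2HSV); m=cv2.inRange(hsv,(22,180,120),(35,255,255)); ys,xs=np.where((m>0)&(d>0)); T=np.array(c['T'])
z=d[ys,xs]; X=np.c_[(xs-c['cx'])/c['fx']*z,(ys-c['cy'])/c['fy']*z,z]@T[:3,:3].T+T[:3,3]; s=(X[:,2]>.03)&(X[:,2]<.1)&(X[:,0]<.65)
H=np.array([.5155,.055])+[.009,.162]; a=np.radians(86.8); r=(X[s,:2]-H)@np.array([np.cos(a),np.sin(a)])
for lo in np.arange(-.125,-.05,.006):
    k=(r>lo)&(r<lo+.006)
    if k.sum()>3: print(round(lo,3),k.sum(),X[s][k][:,2].max().round(4))
E
```

```text
[0.51530954 0.05111428 0.22299067] [-0.27576373  0.81067923 -0.41624378]
-0.095 31 0.0519
-0.089 51 0.05
-0.083 88 0.0551
-0.077 139 0.0561
-0.071 19 0.051
-0.065 16 0.0399
```

View pics/z9.png

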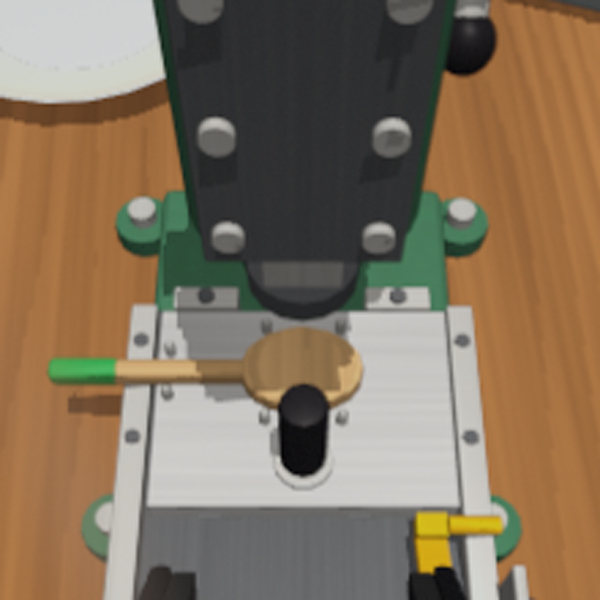

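The pallet meets the home stops, the spoon is flat between its pins, and the catch nose at (432,525) sits in the gap behind the plate's rear edge (row 507). The gripper is clear.

```bash
python3 -c "
from cell import env
print(env.sign_off())"
```

```text
the job is handed in; nothing more can be done
None
```

The green-tipped spoon is seated in the nest and the pallet is home under the ram. The catch is down behind it, the gripper is clear, and the job was handed in at about 20.5 s; the hand-in returned no verdict.

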